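# Sweep the last drinks tokens into the counting channel

## Task

Finish counting the drinks tokens: with a fingertip, sweep the three loose wooden tokens lying in the open part of the counting tray through the gate, one at a time, until all five tokens lie flat in line, wholly inside the channel. Only push the tokens along the tray, never pick one up, and leave the other things on the tray and the table where they are.

Things in the scene. Friction and masses are not known exactly. Their poses are not given: they have to be found in the camera images.
- tray: light-wood counting tray, 440 x 216 mm, screwed down. Origin on its underside in the middle of the gate; x points through the gate and up the channel, z up. Floor top at z = 8 mm. Rim 8 mm thick, top at z = 18 mm, inner faces at x = -240 and 184, y = -100 and 100 mm. The open part is x = -240 to 0. A pocket on each side of the channel holds odds and ends
- gate (a point): the gate: 42 mm wide mouth of the channel; point on the tray's floor midway between its two batten noses, axes as the tray's, x into the channel. Two straight darker battens 8 mm thick, tops 8 mm above the floor, lead to it like a funnel at 45 degrees: inner edges from (x -79, y +-100) to (x 0, y +-21) mm
- channel_end (a point): middle of the channel's far end, on the floor, 184 mm beyond the gate; axes as the tray's. The channel is straight, 42 mm wide, between 8 mm thick battens whose tops are 8 mm above the floor, shut at this end by the rim: room for five tokens in a row with 14 mm to spare
- token_a: a turned dark-wood token with ring grooves: a disc 34 mm in diameter, 12 mm thick, about 12 to 17 g, lying flat on the tray's floor; origin at the centre of its underside, z up; at the start loose in the open part of the tray
- token_b: a turned dark-wood token with ring grooves: a disc 34 mm in diameter, 12 mm thick, about 12 to 17 g, lying flat on the tray's floor; origin at the centre of its underside, z up; at the start loose in the open part of the tray
- token_c: a turned dark-wood token with ring grooves: a disc 34 mm in diameter, 12 mm thick, about 12 to 17 g, lying flat on the tray's floor; origin at the centre of its underside, z up; at the start loose in the open part of the tray
- token_d: a turned dark-wood token with ring grooves: a disc 34 mm in diameter, 12 mm thick, about 12 to 17 g, lying flat on the tray's floor; origin at the centre of its underside, z up; already counted, at the start near the far end of the channel; later tokens may push it along
- token_e: a turned dark-wood token with ring grooves: a disc 34 mm in diameter, 12 mm thick, about 12 to 17 g, lying flat on the tray's floor; origin at the centre of its underside, z up; already counted, at the start near the far end of the channel; later tokens may push it along
- eraser: bystander in one of the tray's pockets: dark rubber block in a white paper sleeve, 44 x 20 x 13 mm; origin under its centre
- stamp: bystander standing in the other pocket: wooden hand stamp, base 34 x 34 mm, 60 mm tall with a turned grip; origin under its centre
- water_bottle: bystander: clear bottle with a cap, 64 mm across, 210 mm tall; origin under its centre
- jar: bystander: glass jar with a steel lid, 90 mm across, 130 mm tall; origin under its centre
- phone: bystander: black phone lying flat, 74 x 150 x 9 mm, its length along its y; origin under its centre
- pen: bystander: black pen with a steel cap, 138 mm long along its x, 12 mm high; origin under its middle
- glasses_case: bystander: black case 160 x 64 x 34 mm, its length along its x; origin under its centre
- tumbler: bystander: clear plastic cup 72 mm across, 95 mm tall; origin under its centre

How it is judged:
By the outcome, as a careful person would: the job done as asked, in the order asked, and still so for the second after the job is handed in, with the robot touching nothing.
It also fails if it takes over 72 s, if anything falls off the work surface, if the arm or the gripper's body presses on something with over 40 N, if the wrist force passes 120 N, or if a joint passes its speed limit or range.

## Robot

A 7-joint arm with a two-finger parallel gripper is mounted at the origin on the work surface. World frame = base frame: x ahead of the robot, y to its left, z up, the work surface at z = 0. Lengths are in m, angles in rad, forces in N, time in s.
With the tool pointing down it reaches from about 0.4 to 0.9 m from the base axis. Payload 5.6 kg.
Tool frame: the origin (TCP) lies at the very end of the fingers, on their centre line; the grasp point (between the pads) lies 19 mm behind it; y points along the fingers, z is the direction in which the jaws open and shut, and the axes are right-handed (so a half turn about y gives the same grasp; the last joint's range is limited). The gripper opens to 92 mm and grips with 3 to 60 N. Pads are 20 mm wide; open, the fingers measure 128 mm over their backs; the gripper's body (75 mm by 189 mm) begins 69 mm behind the grasp point.
Start: joints at [-1.288, 0.468, -0.012, 1.603, 0.006, 1.071, -0.056], TCP at [0.208, 0.616, 0.215] pointing down, gripper open.
Joint ranges: [-2.53, 2.53], [-0.31, 2.02], [-1.57, 1.55], [0.28, 2.44], [-1.29, 4.43], [0.15, 1.84], [-2.92, 2.92]. Speed limits (rad/s): [2.57, 2.57, 3.14, 3.14, 3.14, 3.14, 3.14].

## Interface

Orientations are given as a unit quaternion [x, y, z, w].
In Python, from workcell import manip, vision gives the robot as it stands.
- The arm moves only by the tool step_arm, never from a script. Its argument "increments" is a list of rows, each an object with "dp": the shift along the tool's x, y, z in mm, a list of three; "dr": the turn, a rotation vector about the tool's x, y, z in degrees, a list of three; "grip": the finger opening in mm, from 0 to 91.9. In form: [{"dp": [x, y, z], "dr": [ax, ay, az], "grip": grip}, ...]. A call has 1 to 5 rows; each row shifts and turns the commanded pose from where the row before left it, along the tool's axes as they then stand; what a row does not reach is not made up. A row lasts 1/10 s, in which the tool goes at most 50 mm and 8.59 degrees, less where a joint would pass 70% of its speed; a pose out of reach is approached as far as the arm can. A call is refused whole if a number of a shift passes 50 or a number of a turn 8.59, either way. A call with a gripper value outside its range is refused whole. The fingers move at their own pace and stop on an object; "squeeze" is the grip in N (left out, the last holds). Time passes only in rows, so rows that do not move let the fingers close. It gives the time, the measured TCP pose, the force and the opening at its end, in the units of the state.
- manip.get_obs(): the state, without advancing time (a new reading comes with each control period).
- vision.grab_frame(name): name is "side" or "top" or "wrist"; returns a dict with "image" (384x512x3 uint8, blue, green, red), "mtx" (3x3 intrinsics, pixels), "R" (3x3) and "t" (3): a world point X has camera coordinates R X + t; the wrist camera has in their place "tool_from_camera" (4x4, takes a point from camera to tool coordinates, whose origin is the TCP and whose axes are the tool frame's). Camera axes: x right, y down, z forward; pixel columns grow to the right and rows downward; lengths in m; the calibration is good to about 2 mm. A picture is of the moment at which its call begins: read the wrist's pose just before it. There is no depth.
- manip.sign_off(): hands the job in, once; it reports no verdict.
The state is a dict: "time": time; "joints": joint angles; "joint_velocities": joint speeds; "tau": joint torques, N m; "ee_pos": TCP position; "eef_rot": TCP orientation; "force": force on the tool from outside, world axes, zero at the start; "torque": the same for the moment, N m; "finger_gap": opening from 0.0 (shut) to 1.0 (fully open).
Only numpy, scipy, OpenCV 4.12 (cv2) and the standard library are available. Lean on these libraries where they do the work, as an engineer would, in place of code of your own. Each camera call takes 0.05 s, during which the arm holds its last target.

## Working session

There is one attempt and no reset: what is moved stays moved. The work goes in short steps, Python scripts to look and compute and a tool call to move; the robot and the scene stay as the last step left them, time stands still between calls to the robot, and variables do not carry over. Pictures are saved under pics/ and viewed, and the job is handed in when it is done.

Besides the shell and the picture viewer there is one more tool, called after "Call:" as name(argument=value, ...) on one line, values as JSON. step_arm: Moves the arm, as the interface text tells. Its arguments: {"type":"object","properties":{"increments":{"type":"array","items":{"type":"object","properties":{"dp":{"type":"array","items":{"type":"number"}},"dr":{"type":"array","items":{"type":"number"}},"grip":{"type":"number"}}}},"squeeze":{"type":"number"}},"required":["increments"]}

```bash
mkdir -p pics; python3 - <<'E'
from workcell import manip, vision
import cv2,json,numpy as np
o=manip.get_obs();print({k:np.round(v,3).tolist() for k,v in o.items()})
for n in("top","side"):
    f=vision.grab_frame(n);cv2.imwrite(f"pics/{n}0.png",f["image"]);print(n,f["mtx"],f["R"],f["t"])
E
```

```text
{'time': 0.0, 'joints': [-1.288, 0.468, -0.012, 1.604, 0.006, 1.071, -0.056], 'joint_velocities': [-0.001, -0.002, -0.0, 0.003, 0.001, 0.001, 0.0], 'tau': [-0.0, -52.057, -0.013, -24.375, -0.057, 0.017, 0.0], 'ee_pos': [0.208, 0.615, 0.214], 'eef_rot': [0.698, -0.115, 0.115, -0.697], 'force': [0.217, 0.396, 0.694], 'torque': [-0.02, -0.032, -0.012], 'finger_gap': 0.999}
top [[479.87658536   0.         260.18853779]
 [  0.         479.87658536 193.20379712]
 [  0.           0.           1.        ]] [[ 0.00717666 -0.99969012 -0.02383592]
 [-0.99625685 -0.00509452 -0.0862921 ]
 [ 0.08614392  0.02436599 -0.9959847 ]] [0.06279504 0.54804324 1.45890936]
side [[452.12140285   0.         256.18605163]
 [  0.         452.12140285 191.38002578]
 [  0.           0.           1.        ]] [[ 9.89888325e-01 -1.41846032e-01 -8.97878515e-04]
 [-7.78007100e-02 -5.37626375e-01 -8.39586166e-01]
 [ 1.18609243e-01  8.31166400e-01 -5.43225794e-01]] [-0.51161012  0.11136489  1.5048702 ]
```

View pics/top0.png

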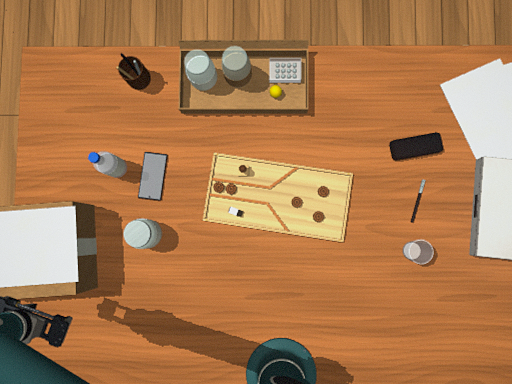

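View pics/side0.png

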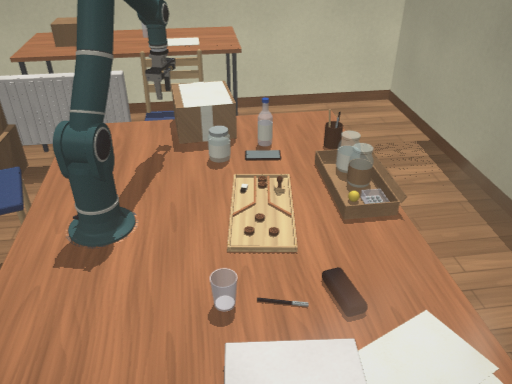

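The top picture shows the tray at about (205-352, 153-241). The channel points left, with two tokens at (219,187) and (231,189), and the loose ones are near (323,191), (297,202) and (319,216). I'll enlarge it to measure.

```bash
python3 - <<'E'
import cv2
i=cv2.imread("pics/top0.png")[145:250,195:360]
cv2.imwrite("pics/c0.png",cv2.resize(i,None,fx=4.8,fy=4.8,interpolation=cv2.INTER_CUBIC))
E
```

```text
(no output)
```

View pics/c0.png

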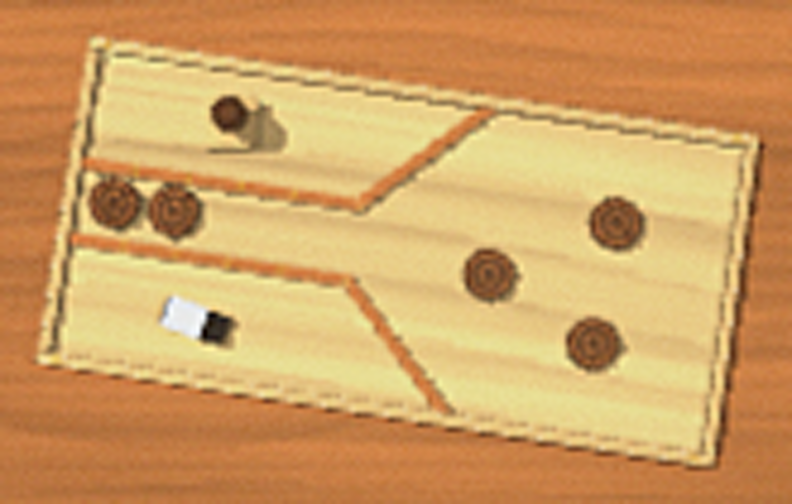

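```bash
cat > h.py <<'E'
import numpy as np,cv2
from scipy.optimize import least_squares
from workcell import manip,vision
def unproj(f,uv,z):
    d=f["R"].T@np.linalg.solve(f["mtx"],[uv[0],uv[1],1.]);c=-f["R"].T@f["t"]
    return c+d*(z-c[2])/d[2]
import json,os
def tray():
    x=json.load(open("tray.json"));return x
def w2t(p):
    x,y,a=tray();c,s=np.cos(a),np.sin(a);d=np.array(p)[:2]-[x,y];return np.array([c*d[0]+s*d[1],-s*d[0]+c*d[1]])
def t2w(p):
    x,y,a=tray();c,s=np.cos(a),np.sin(a);return np.array([x+c*p[0]-s*p[1],y+s*p[0]+c*p[1]])
def tokens(f,show=None):
    im=f["image"];hsv=cv2.cvtColor(im,cv2.COLOR_BGR2HSV)
    m=((hsv[...,2]<150)&(hsv[...,1]>70)).astype(np.uint8)
    # only inside tray
    pts=[f["R"]@np.r_[t2w(p),.018]+f["t"] for p in[(.18,-.095),(-.235,-.095),(-.235,.095),(.18,.095)]]
    pts=np.array([(f["mtx"]@p)[:2]/p[2] for p in pts]).astype(np.int32)
    k=np.zeros_like(m);cv2.fillPoly(k,[pts],1);m=m*k
    m=cv2.morphologyEx(m,cv2.MORPH_OPEN,np.ones((3,3)))
    n,l,s,c=cv2.connectedComponentsWithStats(m)
    for i in range(1,n):
        if s[i,4]>25: print(np.round(c[i],1),s[i,4],"tray mm",np.round(1e3*w2t(unproj(f,c[i],.020)),1))
E
python3 - <<'E'
from h import *
f=vision.grab_frame("top")
uv=np.array([(95,38),(760,138),(712,467),(40,365)])/4.8+[195,145]-0.4
W=np.array([unproj(f,p,.018)[:2] for p in uv]);T=np.array([(.192,-.108),(-.248,-.108),(-.248,.108),(.192,.108)])
print(W,[np.linalg.norm(W[i]-W[i-1]) for i in range(4)])
g=lambda q:(np.c_[q[0]+np.cos(q[2])*T[:,0]-np.sin(q[2])*T[:,1],q[1]+np.sin(q[2])*T[:,0]+np.cos(q[2])*T[:,1]]-W).ravel()
r=least_squares(g,[.6,0,1.4]);print(r.x,r.fun*1e3);json.dump(list(r.x),open("tray.json","w"))
for p in [(362,208),(348,283),(492,110),(446,410)]: print("nose",1e3*w2t(unproj(f,np.array(p)/4.8+[194.6,144.6],.016)))
for p in [(115,203),(175,210),(617,222),(490,275),(594,344)]:print("tok",1e3*w2t(unproj(f,np.array(p)/4.8+[194.6,144.6],.020)))
tokens(f)
o=manip.get_obs()
from scipy.spatial.transform import Rotation as R
M=R.from_quat(o["eef_rot"]).as_matrix();print(M)
E
```

```text
[[ 0.67548957  0.21084228]
 [ 0.61147837 -0.2209497 ]
 [ 0.39971769 -0.18843686]
 [ 0.46197547  0.24313873]] [np.float64(0.2159428854489251), np.float64(0.4365108765156383), np.float64(0.2142420853538954), np.float64(0.43604302140994217)]
[0.54124965 0.03884912 1.42440338] [ 0.61203732  2.19911688  0.4401681  -1.30252361 -1.48874454 -2.30731352
  0.43653912  1.41072025]
nose [  0.55676595 -23.91160828]
nose [ 2.1351367  25.58636501]
nose [-73.22430985 -99.84277594]
nose [-72.50668697  96.85698812]
tok [159.17364844  -2.6349446 ]
tok [119.94971535  -4.00413446]
tok [-163.24126951  -39.31482453]
tok [-87.51001095   6.89518304]
tok [-159.84214209   40.68846313]
[242.5 168.6] 49 tray mm [ 94.3 -70.6]
[218.6 188.7] 58 tray mm [158.2   2.9]
[323.8 190.2] 59 tray mm [-165.1  -41.6]
[231.8 190.7] 52 tray mm [116.5   2.9]
[296.3 202.6] 68 tray mm [-86.7   9.2]
[320.4 216.1] 46 tray mm [-166.    39.3]
[[ 9.47387036e-01 -3.31557441e-04  3.20090134e-01]
 [-3.20090288e-01 -1.31176318e-03  9.47386134e-01]
 [ 1.05769530e-04 -9.99999085e-01 -1.34887575e-03]]
```

```bash
cat >> h.py <<'E'
from scipy.spatial.transform import Rotation as R
def st():
    o=manip.get_obs();M=R.from_quat(o["eef_rot"]).as_matrix()
    print("t %.2f"%o["time"],"tray mm",np.round(1e3*w2t(o["ee_pos"]),1),"z %.1f"%(1e3*o["ee_pos"][2]),"yaw err deg %.2f"%np.degrees(np.arctan2(M[1,2],M[0,2])-tray()[2]),"F",np.round(o["force"],1),"gap",o["finger_gap"]);return o,M
def go(x,y,z):
    o,M=st();w=np.r_[t2w((x/1e3,y/1e3)),z/1e3]
    # M as if yaw ideal
    a=tray()[2];zt=np.array([np.cos(a),np.sin(a),0]);yt=np.array([0,0,-1.]);I=np.c_[np.cross(yt,zt),yt,zt]
    print("dp current",np.round(1e3*M.T@(w-o["ee_pos"]),1),"dp ideal",np.round(1e3*I.T@(w-o["ee_pos"]),1))
E
python3 - <<'E'
from h import *
go(-87,43,60)
E
```

```text
t 0.15 tray mm [521.8 413.8] z 213.9 yaw err deg -10.28 F [0.2 0.2 1. ] gap 0.9996031695835215
dp current [ 473.5  154.6 -532.6] dp ideal [ 370.8  153.9 -608.8]
```

Call:
step_arm(increments=[{"dr":[0,-5.1,0],"dp":[0,0,0],"grip":0},{"dr":[0,-5.1,0],"dp":[0,0,0],"grip":0}], squeeze=5)

```text
time: 0.35
ee_pos: [0.208, 0.6156, 0.2142]
eef_rot: [0.706, -0.051, 0.051, -0.705]
force: [-1.1, 0.1, 0.1]
finger_gap: 0.847
```

```bash
python3 - <<'E'
from h import *
go(-87,43,60)
E
```

```text
t 0.35 tray mm [521.9 413.8] z 214.2 yaw err deg 0.13 F [-1.1  0.1  0.1] gap 0.8469694422097234
dp current [ 369.5  154.7 -609.6] dp ideal [ 370.8  154.2 -608.9]
```

Call:
step_arm(increments=[{"dp":[30,0,-48],"grip":0},{"dp":[30,0,-48],"grip":0},{"dp":[30,0,-48],"grip":0},{"dp":[30,0,-48],"grip":0},{"dp":[30,0,-48],"grip":0}])

```text
invalid input at $.increments[0]: expected keys dp, dr, grip
```

Call:
step_arm(increments=[{"dp":[30,0,-48],"grip":0},{"dp":[30,0,-48],"grip":0},{"dp":[30,0,-48],"grip":0},{"dp":[30,0,-48],"grip":0},{"dp":[30,0,-48],"grip":0}])

```text
invalid input at $.increments[0]: expected keys dp, dr, grip
```

```bash
python3 - <<'E'
from h import *
go(-87,43,60)
f=vision.grab_frame("wrist");cv2.imwrite("pics/w1.png",f["image"]);print(f["mtx"],f["tool_from_camera"])
E
```

```text
t 0.35 tray mm [521.9 413.8] z 214.2 yaw err deg 0.13 F [-1.1  0.1  0.1] gap 0.8469694422097234
dp current [ 369.5  154.7 -609.6] dp ideal [ 370.8  154.2 -608.9]
[[343.25573156   0.         253.8228443 ]
 [  0.         343.25573156 189.60988821]
 [  0.           0.           1.        ]] [[ 1.18512657e-03  9.68194062e-01  2.50197629e-01 -7.01753009e-02]
 [ 1.55646404e-03 -2.50199288e-01  9.68193108e-01 -1.71348886e-01]
 [ 9.99998086e-01 -7.58007761e-04 -1.80347707e-03  1.95069507e-04]
 [ 0.00000000e+00  0.00000000e+00  0.00000000e+00  1.00000000e+00]]
```

View pics/w1.png

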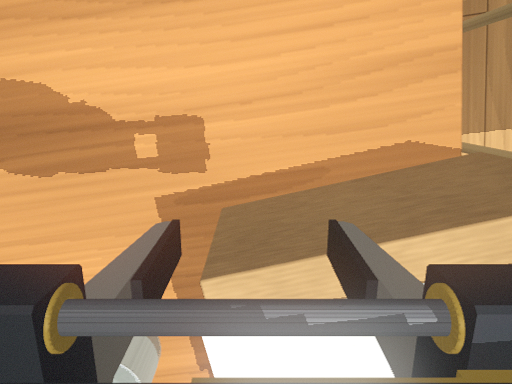

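The call was refused, so nothing moved. The wrist view shows a box right of and below the fingers, so I'll rise and move along -z before shifting in +x.

Call:
step_arm(increments=[{"dp":[0,-30,-20],"dr":[0,0,0],"grip":0},{"dp":[0,-30,-30],"dr":[0,0,0],"grip":0},{"dp":[0,0,-48],"dr":[0,0,0],"grip":0},{"dp":[0,0,-48],"dr":[0,0,0],"grip":0},{"dp":[0,0,-48],"dr":[0,0,0],"grip":0}])

```text
time: 0.9
ee_pos: [0.1791, 0.422, 0.2744]
eef_rot: [-0.705, 0.053, -0.053, 0.705]
force: [1.5, -0.4, 0.1]
finger_gap: 0.372
```

Call:
step_arm(increments=[{"dp":[0,0,-48],"dr":[0,0,0],"grip":0},{"dp":[25,0,-45],"dr":[0,0,0],"grip":0},{"dp":[40,0,-45],"dr":[0,0,0],"grip":0},{"dp":[40,0,-45],"dr":[0,0,0],"grip":0},{"dp":[40,0,-45],"dr":[0,0,0],"grip":0}])

```text
time: 1.4
ee_pos: [0.2726, 0.2022, 0.2748]
eef_rot: [-0.705, 0.052, -0.053, 0.706]
force: [1.9, 0.7, -0.3]
finger_gap: 0.004
```

```bash
python3 - <<'E'
from h import *
go(-87,43,60)
E
```

```text
t 1.40 tray mm [122.5 289.6] z 274.8 yaw err deg -0.15 F [ 1.9  0.7 -0.3] gap 0.004499109139565887
dp current [ 247.1  214.6 -209.1] dp ideal [ 246.6  214.8 -209.5]
```

Call:
step_arm(increments=[{"dp":[45,0,-38],"dr":[0,0,0],"grip":0},{"dp":[45,0,-38],"dr":[0,0,0],"grip":0},{"dp":[45,20,-38],"dr":[0,0,0],"grip":0},{"dp":[45,40,-38],"dr":[0,0,0],"grip":0},{"dp":[45,40,-38],"dr":[0,0,0],"grip":0}])

```text
time: 1.9
ee_pos: [0.4254, 0.0299, 0.2022]
eef_rot: [-0.705, 0.052, -0.054, 0.706]
force: [1.4, 2.1, 0.2]
finger_gap: 0.005
```

Call:
step_arm(increments=[{"dp":[0,20,0],"dr":[0,0,0],"grip":0},{"dp":[0,0,0],"dr":[0,0,0],"grip":0}])

```text
time: 2.1
ee_pos: [0.4224, 0.03, 0.1802]
eef_rot: [0.706, -0.055, 0.052, -0.704]
force: [-0.8, 0.0, -0.8]
finger_gap: 0.002
```

```bash
python3 - <<'E'
from h import *
go(-87,43,12)
f=vision.grab_frame("wrist");cv2.imwrite("pics/w2.png",f["image"])
E
```

```text
t 2.10 tray mm [-26.1 116.3] z 180.2 yaw err deg -0.31 F [-0.8  0.  -0.8] gap 0.0017043628329163026
dp current [ 74.4 168.  -59.9] dp ideal [ 73.3 168.2 -60.9]
```

View pics/w2.png

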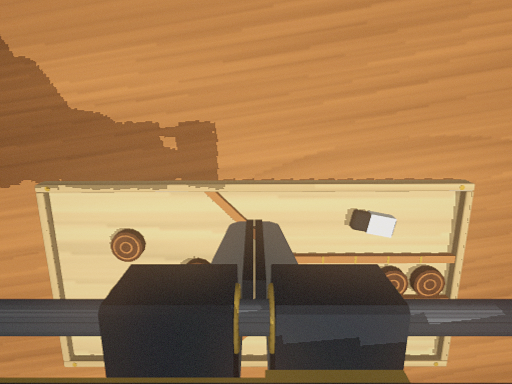

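The wrist view shows the near rim's corners at about (37,186) and (474,184), token C at (128,243), and the channel's near batten. I'll check these against the tray fit.

```bash
cat >> h.py <<'E'
def wrist(name=None):
    o=manip.get_obs();f=vision.grab_frame("wrist")
    if name: cv2.imwrite(name,f["image"])
    T=np.eye(4);T[:3,:3]=R.from_quat(o["eef_rot"]).as_matrix();T[:3,3]=o["ee_pos"]
    C=T@f["tool_from_camera"];f["R"]=C[:3,:3].T;f["t"]=-C[:3,:3].T@C[:3,3];return f
E
python3 - <<'E'
from h import *
f=wrist("pics/w3.png")
for p,z in [((37,185),18),((474,183),18),((128,243),20),((429,281),20),((397,281),20),((66,365),18),((447,364),18)]: print(p,np.round(1e3*w2t(unproj(f,p,z/1e3)),1))
i=f["image"][170:384];cv2.imwrite("pics/w3c.png",cv2.resize(i[:, :256],None,fx=3,fy=2.8,interpolation=cv2.INTER_CUBIC))
E
```

```text
(37, 185) [-244.   105.5]
(474, 183) [194.5 106. ]
(128, 243) [-157.4   43.4]
(429, 281) [161.6  -1.4]
(397, 281) [127.3  -1.3]
(66, 365) [-244.8 -109.5]
(447, 364) [ 196.4 -108.7]
```

View pics/w3c.png

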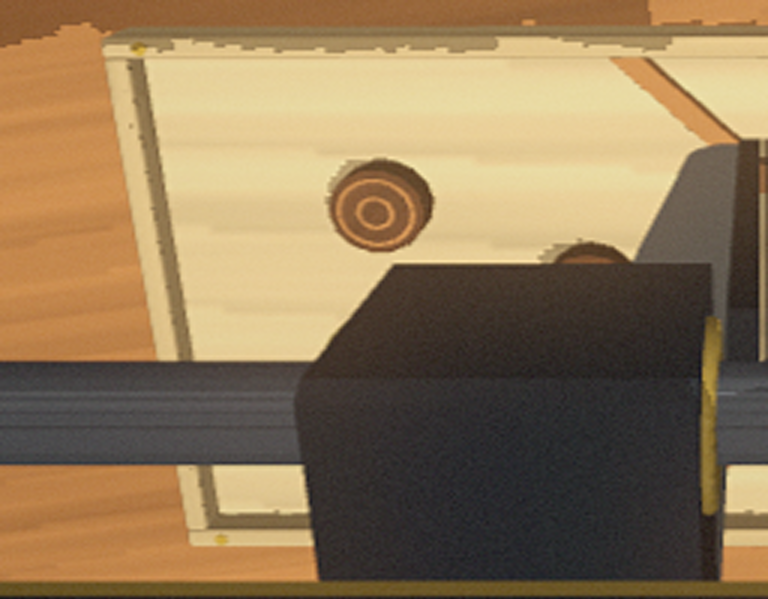

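```bash
python3 - <<'E'
from h import *
x=tray();w=t2w((.0025,-.0012));json.dump([w[0],w[1],x[2]],open("tray.json","w"));print(w)
go(-88,43,12)
E
```

```text
[0.54280149 0.04114733]
t 2.20 tray mm [-26.8 116.4] z 182.5 yaw err deg -0.10 F [0.2 0.3 1.1] gap 0.00805859903870068
dp current [ 73.7 170.4 -61. ] dp ideal [ 73.4 170.5 -61.2]
```

Call:
step_arm(increments=[{"dp":[30,20,-25],"dr":[0,0,0],"grip":0},{"dp":[30,30,-25],"dr":[0,0,0],"grip":0},{"dp":[13,40,-11],"dr":[0,0,0],"grip":0},{"dp":[0,40,0],"dr":[0,0,0],"grip":0},{"dp":[0,0,0],"dr":[0,0,0],"grip":0}])

```text
time: 2.7
ee_pos: [0.4846, -0.0388, 0.0497]
eef_rot: [0.705, -0.055, 0.049, -0.705]
force: [-1.0, -0.5, -0.2]
finger_gap: 0.0
```

```bash
python3 - <<'E'
from h import *
go(-88,43,12)
f=wrist("pics/w4.png")
E
```

```text
t 2.70 tray mm [-87.5  45.9] z 49.7 yaw err deg -0.05 F [-1.  -0.5 -0.2] gap 0.00015513395228497758
dp current [ 3.2 37.6 -0.4] dp ideal [ 2.9 37.7 -0.5]
```

View pics/w4.png

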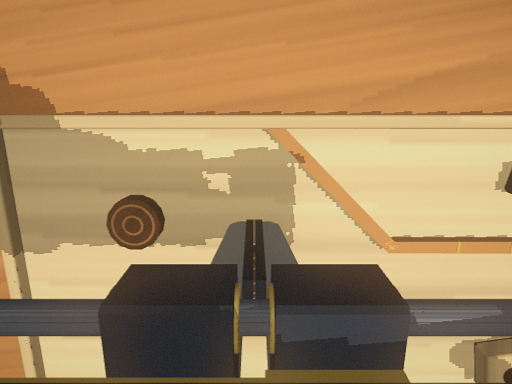

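Call:
step_arm(increments=[{"dp":[0,20,0],"dr":[0,0,0],"grip":0},{"dp":[0,17,0],"dr":[0,0,0],"grip":0},{"dp":[0,0,0],"dr":[0,0,0],"grip":0}])

```text
time: 3.05
ee_pos: [0.488, -0.0383, 0.0169]
eef_rot: [-0.705, 0.051, -0.052, 0.706]
force: [0.2, -0.4, -0.0]
finger_gap: 0.002
```

```bash
python3 - <<'E'
from h import *
go(-88,27,12)
f=wrist("pics/w5.png")
f4=f
f=vision.grab_frame("side");i=f["image"][165:260,215:310];cv2.imwrite("pics/s5.png",cv2.resize(i,None,fx=6,fy=6,interpolation=cv2.INTER_CUBIC))
E
```

```text
t 3.05 tray mm [-86.6  42.6] z 16.9 yaw err deg 0.01 F [ 0.2 -0.4 -0. ] gap 0.00237211949026466
dp current [15.6  4.9 -1.4] dp ideal [15.6  4.9 -1.4]
```

View pics/s5.png

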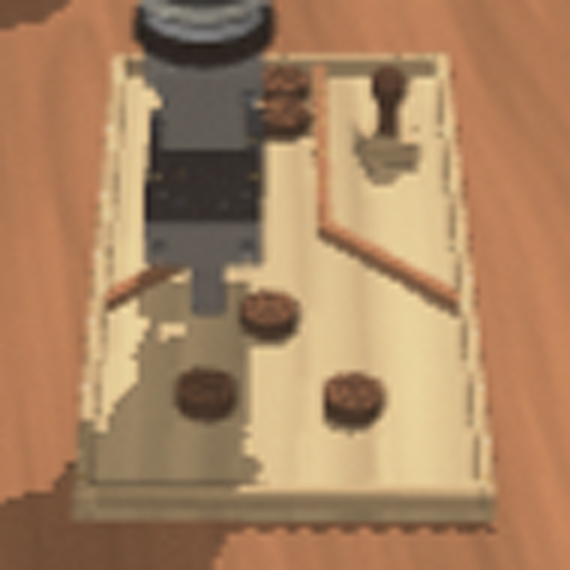

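The side view shows the fingertip at crop (207,313), just left of B at (270,315), with A and C clear. I'll push B sideways onto the centre line.

Call:
step_arm(increments=[{"dp":[0,4.5,-1],"dr":[0,0,0],"grip":0},{"dp":[5,0,0],"dr":[0,0,0],"grip":0},{"dp":[5,0,0],"dr":[0,0,0],"grip":0},{"dp":[5,0,0],"dr":[0,0,0],"grip":0},{"dp":[0,0,0],"dr":[0,0,0],"grip":0}])

```text
time: 3.65
ee_pos: [0.5031, -0.0432, 0.011]
eef_rot: [0.705, -0.052, 0.053, -0.705]
force: [1.0, -0.1, 0.4]
finger_gap: 0.002
```

```bash
cat >> h.py <<'E'
def side(name):
    st()
    f=vision.grab_frame("side");i=f["image"][165:260,215:310];cv2.imwrite(name,cv2.resize(i,None,fx=6,fy=6,interpolation=cv2.INTER_CUBIC));return f
def sp(f,p,z=20): # crop px -> tray mm
    print(p,np.round(1e3*w2t(unproj(f,np.array(p)/6+[214.6,164.6],z/1e3)),1))
E
python3 - <<'E'
from h import *
f=side("pics/s6.png");sp(f,(270,309));sp(f,(207,390));sp(f,(354,392));sp(f,(327,222),16);sp(f,(287,80))
E
```

```text
t 3.65 tray mm [-89.2  26.9] z 11.0 yaw err deg -0.08 F [ 1.  -0.1  0.4] gap 0.0023450116050411965
(270, 309) [-96.5   8. ]
(207, 390) [-170.1   41.9]
(354, 392) [-171.6  -36.6]
(327, 222) [ -4.3 -25.6]
(287, 80) [149.7  -3.3]
```

View pics/s6.png

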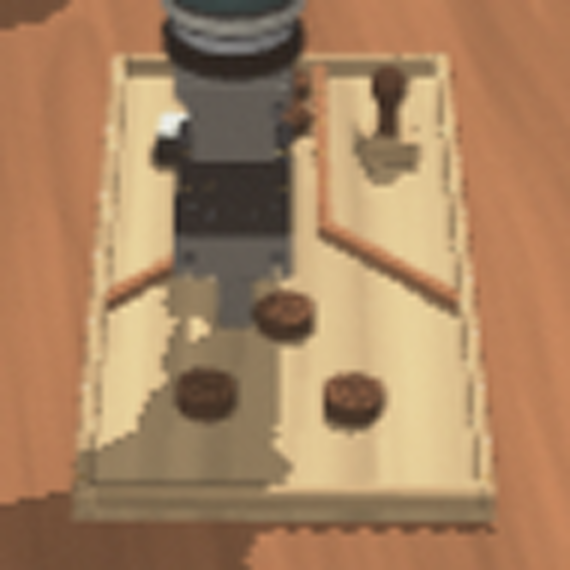

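Call:
step_arm(increments=[{"dp":[-10,0,0],"dr":[0,0,0],"grip":0},{"dp":[0,-32,0],"dr":[0,0,0],"grip":0},{"dp":[0,0,-22],"dr":[0,0,0],"grip":0},{"dp":[18,0,-22],"dr":[0,0,0],"grip":0},{"dp":[18,0,0],"dr":[0,0,0],"grip":0}])

```text
time: 4.2
ee_pos: [0.5199, -0.0932, 0.0433]
eef_rot: [0.705, -0.054, 0.054, -0.705]
force: [0.4, -0.7, 0.5]
finger_gap: 0.003
```

```bash
python3 - <<'E'
from h import *
go(-132,0,12)
f=side("pics/s7.png")
E
```

```text
t 4.20 tray mm [-136.3    3.1] z 43.3 yaw err deg -0.33 F [ 0.4 -0.7  0.5] gap 0.0033228538380546658
dp current [ 3.  31.3  4.3] dp ideal [ 3.1 31.3  4.3]
t 4.20 tray mm [-136.3    3.1] z 43.3 yaw err deg -0.33 F [ 0.4 -0.7  0.5] gap 0.0033228538380546658
```

View pics/s7.png

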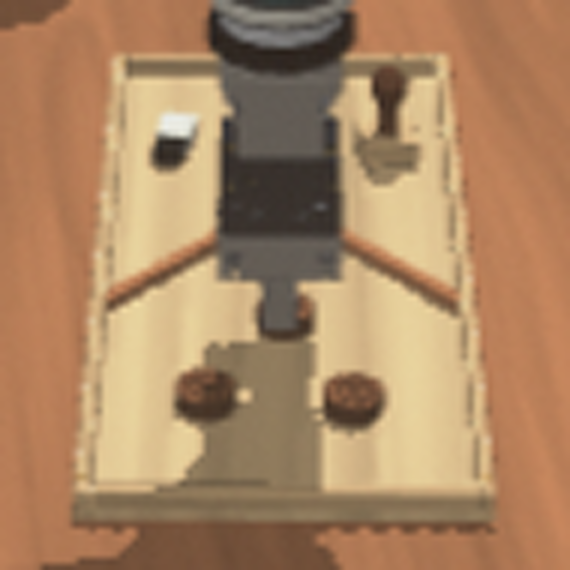

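B sits in front of the lifted fingertip, at crop (285,310). I'll lower behind it.

Call:
step_arm(increments=[{"dp":[2,16,4],"dr":[0,0,0],"grip":0},{"dp":[0,15,0],"dr":[0,0,0],"grip":0},{"dp":[0,0,0],"dr":[0,0,0],"grip":0}])

```text
time: 4.55
ee_pos: [0.5215, -0.0855, 0.0094]
eef_rot: [-0.705, 0.053, -0.05, 0.705]
force: [-0.2, 0.1, 1.2]
finger_gap: 0.003
```

```bash
python3 - <<'E'
from h import *
go(-132,0,12)
E
```

```text
t 4.55 tray mm [-128.4    2.6] z 9.4 yaw err deg -0.02 F [-0.2  0.1  1.2] gap 0.0033946095707742606
dp current [ 2.6 -2.6 -3.6] dp ideal [ 2.6 -2.6 -3.6]
```

Call:
step_arm(increments=[{"dp":[2,-2.5,4],"dr":[0,0,0],"grip":0},{"dp":[0,0,8],"dr":[0,0,0],"grip":0},{"dp":[0,0,10],"dr":[0,0,0],"grip":0},{"dp":[0,0,10],"dr":[0,0,0],"grip":0},{"dp":[0,0,10],"dr":[0,0,0],"grip":0}])

```text
time: 5.05
ee_pos: [0.5321, -0.0439, 0.0145]
eef_rot: [-0.705, 0.052, -0.052, 0.705]
force: [-0.1, -0.4, 0.9]
finger_gap: 0.008
```

```bash
python3 - <<'E'
from h import *
go(-5,0,12)
f=side("pics/s8.png");wrist("pics/w8.png")
E
```

```text
t 5.05 tray mm [-85.7  -1.8] z 14.5 yaw err deg -0.03 F [-0.1 -0.4  0.9] gap 0.008098050773452868
dp current [-1.9  2.5 80.7] dp ideal [-1.8  2.5 80.7]
t 5.05 tray mm [-85.7  -1.8] z 14.5 yaw err deg -0.03 F [-0.1 -0.4  0.9] gap 0.008098050773452868
```

View pics/s8.png

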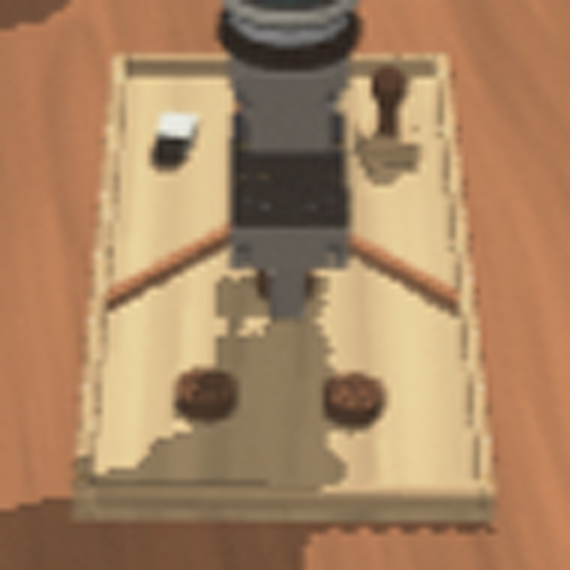

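View pics/w8.png

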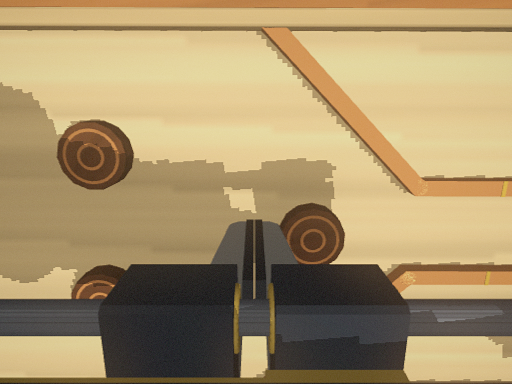

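The wrist view shows B at (313,240) ahead of the finger, with noses at about (416,194) and (408,267).

```bash
python3 - <<'E'
from h import *
f=wrist()
for p,z in [((313,240),20),((91,156),20),((98,293),20),((416,194),8),((412,179),16),((413,265),16)]: print(p,np.round(1e3*w2t(unproj(f,p,z/1e3)),1))
E
```

```text
(313, 240) [-54.1  -1.4]
(91, 156) [-164.    42.3]
(98, 293) [-169.1  -32.3]
(416, 194) [ 2.1 20.1]
(412, 179) [-4.7 30.1]
(413, 265) [  1.3 -17.6]
```

Call:
step_arm(increments=[{"dp":[-1,2,10],"dr":[0,0,0],"grip":0},{"dp":[-1,0,10],"dr":[0,0,0],"grip":0},{"dp":[0,0,10],"dr":[0,0,0],"grip":0},{"dp":[0,0,10],"dr":[0,0,0],"grip":0},{"dp":[0,0,10],"dr":[0,0,0],"grip":0}])

```text
time: 5.7
ee_pos: [0.5375, 0.0055, 0.0123]
eef_rot: [-0.705, 0.052, -0.052, 0.705]
force: [0.8, -0.1, -0.1]
finger_gap: 0.004
```

```bash
python3 - <<'E'
from h import *
st();wrist("pics/w9.png")
E
```

```text
t 5.70 tray mm [-36.1   0.1] z 12.3 yaw err deg -0.06 F [ 0.8 -0.1 -0.1] gap 0.003727941856393644
```

View pics/w9.png

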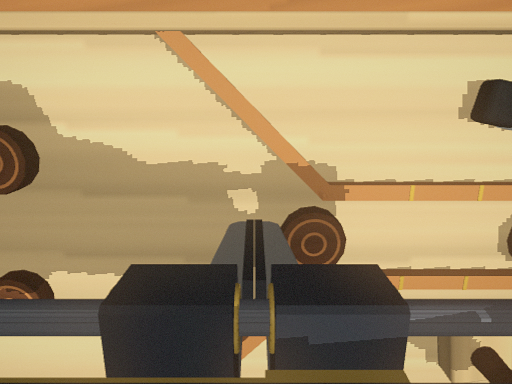

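B at (314,243) is centred in the mouth, between batten edges at rows ~200 and ~268.

Call:
step_arm(increments=[{"dp":[0,0,10],"dr":[0,0,0],"grip":0},{"dp":[0,0,10],"dr":[0,0,0],"grip":0},{"dp":[0,0,10],"dr":[0,0,0],"grip":0},{"dp":[0,0,10],"dr":[0,0,0],"grip":0},{"dp":[0,0,0],"dr":[0,0,0],"grip":0}])

```text
time: 6.25
ee_pos: [0.5434, 0.046, 0.0122]
eef_rot: [-0.705, 0.051, -0.051, 0.706]
force: [-0.1, -0.0, -0.1]
finger_gap: 0.002
```

```bash
python3 - <<'E'
from h import *
st();wrist("pics/w10.png")
E
```

```text
t 6.25 tray mm [4.9 0.1] z 12.2 yaw err deg 0.07 F [-0.1 -0.  -0.1] gap 0.0018958895152357325
```

View pics/w10.png

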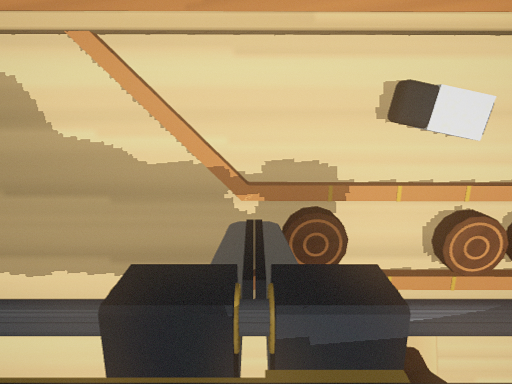

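B is inside the channel at (315,243). Next is C: back out, lift, and go to its outer side.

Call:
step_arm(increments=[{"dp":[0,0,-20],"dr":[0,0,0],"grip":0},{"dp":[0,-30,-10],"dr":[0,0,0],"grip":0},{"dp":[-10,-5,-35],"dr":[0,0,0],"grip":0},{"dp":[-20,0,-35],"dr":[0,0,0],"grip":0},{"dp":[-20,0,-35],"dr":[0,0,0],"grip":0}])

```text
time: 6.8
ee_pos: [0.4732, -0.0839, 0.0477]
eef_rot: [0.705, -0.052, 0.053, -0.705]
force: [0.7, 0.5, -0.6]
finger_gap: 0.005
```

Call:
step_arm(increments=[{"dp":[-20,0,-25],"dr":[0,0,0],"grip":0},{"dp":[-5,0,-5],"dr":[0,0,0],"grip":0},{"dp":[0,0,0],"dr":[0,0,0],"grip":0}])

```text
time: 7.1
ee_pos: [0.4441, -0.1091, 0.0476]
eef_rot: [-0.705, 0.053, -0.053, 0.705]
force: [0.6, 0.7, -0.0]
finger_gap: 0.006
```

```bash
python3 - <<'E'
from h import *
go(-163,77,12);side("pics/s11.png")
E
```

```text
t 7.10 tray mm [-163.1   75.7] z 47.6 yaw err deg -0.25 F [ 0.6  0.7 -0. ] gap 0.006365044371576514
dp current [-1.3 35.6  0.1] dp ideal [-1.3 35.6  0.1]
t 7.10 tray mm [-163.1   75.7] z 47.6 yaw err deg -0.25 F [ 0.6  0.7 -0. ] gap 0.006365044371576514
```

View pics/s11.png

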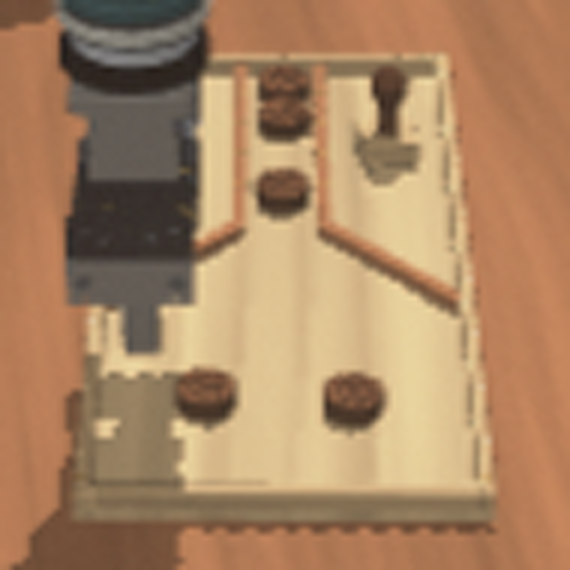

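B is in the channel and the finger is clear of C, which is at crop (206,392).

Call:
step_arm(increments=[{"dp":[-1,18,0],"dr":[0,0,0],"grip":0},{"dp":[0,17.5,0],"dr":[0,0,0],"grip":0},{"dp":[0,0,0],"dr":[0,0,0],"grip":0},{"dp":[6,0,0],"dr":[0,0,0],"grip":0},{"dp":[8,0,0],"dr":[0,0,0],"grip":0}])

```text
time: 7.65
ee_pos: [0.459, -0.1098, 0.0124]
eef_rot: [-0.705, 0.052, -0.052, 0.705]
force: [0.1, 0.7, 0.2]
finger_gap: 0.007
```

Call:
step_arm(increments=[{"dp":[8,0,0],"dr":[0,0,0],"grip":0},{"dp":[8,0,0],"dr":[0,0,0],"grip":0},{"dp":[8,0,0],"dr":[0,0,0],"grip":0},{"dp":[6,0,0],"dr":[0,0,0],"grip":0},{"dp":[0,0,0],"dr":[0,0,0],"grip":0}])

```text
time: 8.15
ee_pos: [0.4884, -0.1147, 0.0119]
eef_rot: [0.705, -0.052, 0.052, -0.705]
force: [-0.1, -0.7, 0.4]
finger_gap: 0.006
```

```bash
python3 - <<'E'
from h import *
side("pics/s12.png")
E
```

```text
t 8.15 tray mm [-162.2   31.1] z 11.9 yaw err deg -0.07 F [-0.1 -0.7  0.4] gap 0.005504568623398097
```

View pics/s12.png

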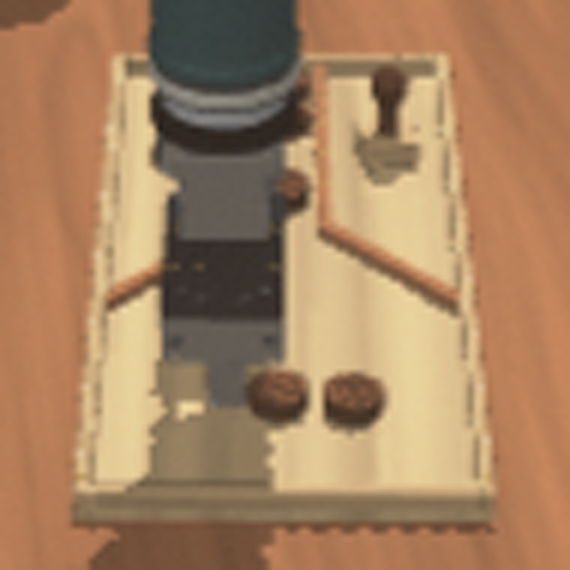

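C is now at crop (278,392), near the centre line and clear of A. I'll go behind it.

Call:
step_arm(increments=[{"dp":[-10,0,0],"dr":[0,0,0],"grip":0},{"dp":[0,-33,0],"dr":[0,0,0],"grip":0},{"dp":[0,0,-21],"dr":[0,0,0],"grip":0},{"dp":[19,0,-21],"dr":[0,0,0],"grip":0},{"dp":[19,0,0],"dr":[0,0,0],"grip":0}])

```text
time: 8.7
ee_pos: [0.5073, -0.163, 0.0454]
eef_rot: [0.705, -0.054, 0.054, -0.705]
force: [0.1, 0.4, -0.5]
finger_gap: 0.006
```

Call:
step_arm(increments=[{"dp":[0,0,0],"dr":[0,0,0],"grip":0}])

```text
time: 8.8
ee_pos: [0.5098, -0.1609, 0.045]
eef_rot: [0.705, -0.052, 0.053, -0.705]
force: [0.2, 0.8, -0.8]
finger_gap: 0.006
```

```bash
python3 - <<'E'
from h import *
go(-204,3,12)
f=wrist("pics/w13.png")
E
```

```text
t 8.80 tray mm [-204.7    3.2] z 45.0 yaw err deg -0.12 F [ 0.2  0.8 -0.8] gap 0.005804061374627481
dp current [ 0.1 33.   0.7] dp ideal [ 0.2 33.   0.7]
```

View pics/w13.png

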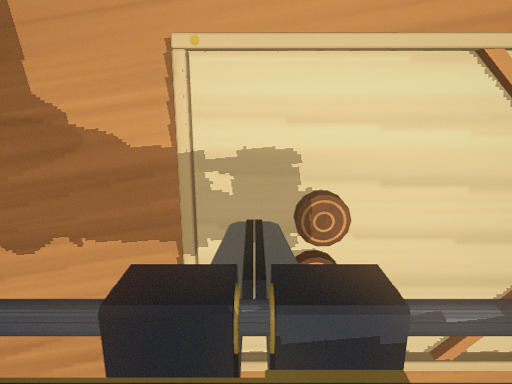

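```bash
python3 - <<'E'
from h import *
f=wrist()
for p in [(323,220),(317,265)]: print(p,np.round(1e3*w2t(unproj(f,p,.02)),1))
E
```

```text
(323, 220) [-162.7    5.4]
(317, 265) [-165.   -24.3]
```

Call:
step_arm(increments=[{"dp":[0,17,0],"dr":[0,0,0],"grip":0},{"dp":[0,16,0],"dr":[0,0,0],"grip":0},{"dp":[0,0,0],"dr":[0,0,0],"grip":0}])

```text
time: 9.2
ee_pos: [0.5061, -0.1591, 0.0098]
eef_rot: [-0.705, 0.054, -0.05, 0.706]
force: [-0.7, 0.2, -0.2]
finger_gap: 0.007
```

```bash
python3 - <<'E'
from h import *
st();f=wrist("pics/w14.png")
E
```

```text
t 9.20 tray mm [-203.5    7.1] z 9.8 yaw err deg -0.07 F [-0.7  0.2 -0.2] gap 0.006720463699775409
```

View pics/w14.png

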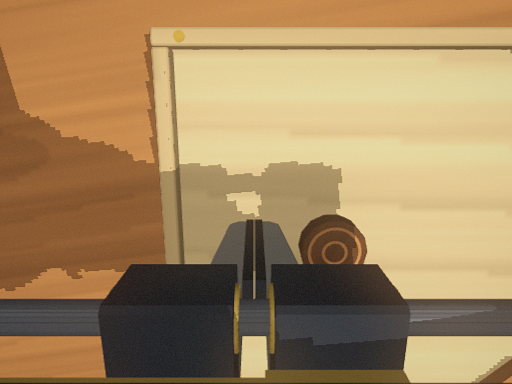

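Call:
step_arm(increments=[{"dp":[2,-2,5],"dr":[0,0,0],"grip":0},{"dp":[0,0,8],"dr":[0,0,0],"grip":0},{"dp":[0,0,10],"dr":[0,0,0],"grip":0},{"dp":[0.5,0,12],"dr":[0,0,0],"grip":0},{"dp":[0.5,0,12],"dr":[0,0,0],"grip":0}])

```text
time: 9.75
ee_pos: [0.5191, -0.1127, 0.014]
eef_rot: [-0.705, 0.052, -0.052, 0.705]
force: [-0.1, -0.4, 0.4]
finger_gap: 0.006
```

Call:
step_arm(increments=[{"dp":[0.5,0,12],"dr":[0,0,0],"grip":0},{"dp":[0.5,0,12],"dr":[0,0,0],"grip":0},{"dp":[0.5,0,12],"dr":[0,0,0],"grip":0},{"dp":[0.5,0,12],"dr":[0,0,0],"grip":0},{"dp":[0.5,0,12],"dr":[0,0,0],"grip":0}])

```text
time: 10.25
ee_pos: [0.5302, -0.0541, 0.0138]
eef_rot: [-0.705, 0.052, -0.052, 0.705]
force: [-0.6, -0.4, 0.1]
finger_gap: 0.004
```

```bash
python3 - <<'E'
from h import *
st();f=wrist("pics/w15.png")
E
```

```text
t 10.25 tray mm [-96.1  -1.4] z 13.8 yaw err deg -0.07 F [-0.6 -0.4  0.1] gap 0.0036580104015243764
```

View pics/w15.png

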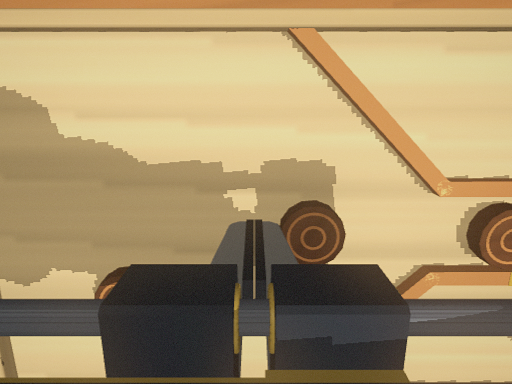

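C at (313,236) is centred on the gate. I'll keep pushing straight.

Call:
step_arm(increments=[{"dp":[0,1.5,12],"dr":[0,0,0],"grip":0},{"dp":[0,0,12],"dr":[0,0,0],"grip":0},{"dp":[0,0,12],"dr":[0,0,0],"grip":0},{"dp":[0,0,12],"dr":[0,0,0],"grip":0},{"dp":[0,0,10],"dr":[0,0,0],"grip":0}])

```text
time: 10.8
ee_pos: [0.5387, 0.0036, 0.0123]
eef_rot: [-0.705, 0.052, -0.052, 0.705]
force: [-0.2, -0.7, -0.2]
finger_gap: 0.008
```

```bash
python3 - <<'E'
from h import *
st();f=wrist("pics/w16.png")
E
```

```text
t 10.80 tray mm [-37.8  -1.4] z 12.3 yaw err deg -0.05 F [-0.2 -0.7 -0.2] gap 0.007649681455651205
```

View pics/w16.png

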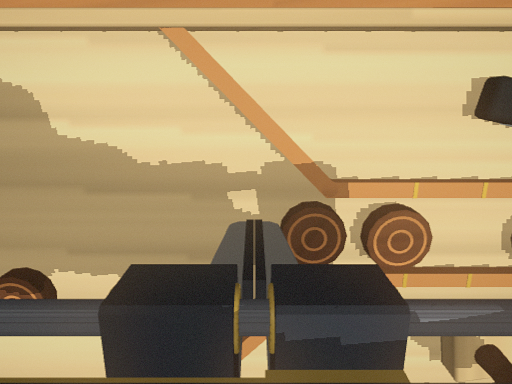

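C at (314,238) is entering the mouth with clear margins on both sides.

Call:
step_arm(increments=[{"dp":[0,0,10],"dr":[0,0,0],"grip":0},{"dp":[0,0,10],"dr":[0,0,0],"grip":0},{"dp":[0,0,10],"dr":[0,0,0],"grip":0},{"dp":[0,0,10],"dr":[0,0,0],"grip":0},{"dp":[0,0,0],"dr":[0,0,0],"grip":0}])

```text
time: 11.35
ee_pos: [0.5446, 0.0438, 0.0122]
eef_rot: [-0.705, 0.051, -0.051, 0.706]
force: [-0.5, -0.3, 1.4]
finger_gap: 0.006
```

```bash
python3 - <<'E'
from h import *
st();f=wrist("pics/w17.png")
E
```

```text
t 11.35 tray mm [ 2.9 -1.4] z 12.2 yaw err deg 0.06 F [-0.5 -0.3  1.4] gap 0.006310376710822791
```

View pics/w17.png

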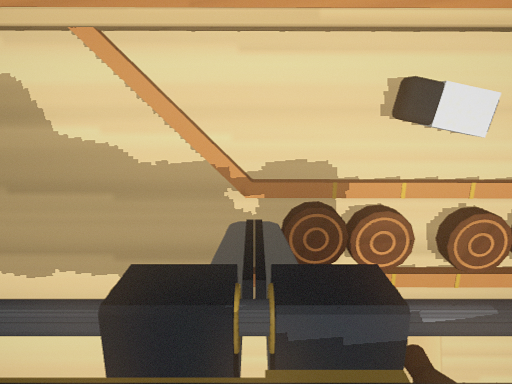

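C is through at (316,238), touching B at (380,240). Now A.

Call:
step_arm(increments=[{"dp":[0,0,-20],"dr":[0,0,0],"grip":0},{"dp":[0,-30,-10],"dr":[0,0,0],"grip":0},{"dp":[10,-5,-35],"dr":[0,0,0],"grip":0},{"dp":[20,0,-35],"dr":[0,0,0],"grip":0},{"dp":[20,0,-35],"dr":[0,0,0],"grip":0}])

```text
time: 11.9
ee_pos: [0.5743, -0.1006, 0.0479]
eef_rot: [-0.705, 0.052, -0.052, 0.705]
force: [0.3, 0.3, 0.1]
finger_gap: 0.006
```

Call:
step_arm(increments=[{"dp":[20,0,-25],"dr":[0,0,0],"grip":0},{"dp":[5,0,-4],"dr":[0,0,0],"grip":0},{"dp":[0,0,0],"dr":[0,0,0],"grip":0}])

```text
time: 12.2
ee_pos: [0.5943, -0.1331, 0.0472]
eef_rot: [0.705, -0.053, 0.053, -0.705]
force: [-0.1, 0.3, 0.2]
finger_gap: 0.002
```

```bash
python3 - <<'E'
from h import *
go(-164,-76,12);side("pics/s18.png");wrist("pics/w18.png")
E
```

```text
t 12.20 tray mm [-164.9  -76.4] z 47.2 yaw err deg -0.23 F [-0.1  0.3  0.2] gap 0.0018311431336934159
dp current [-0.4 35.2  0.9] dp ideal [-0.4 35.2  0.9]
t 12.20 tray mm [-164.9  -76.4] z 47.2 yaw err deg -0.23 F [-0.1  0.3  0.2] gap 0.0018311431336934159
```

View pics/s18.png

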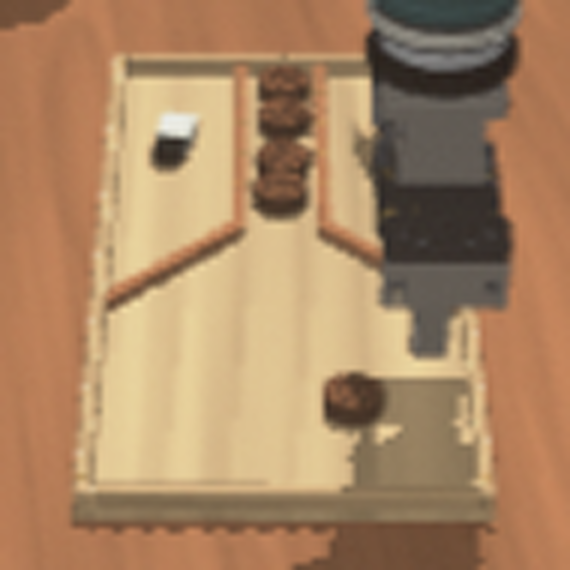

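View pics/w18.png

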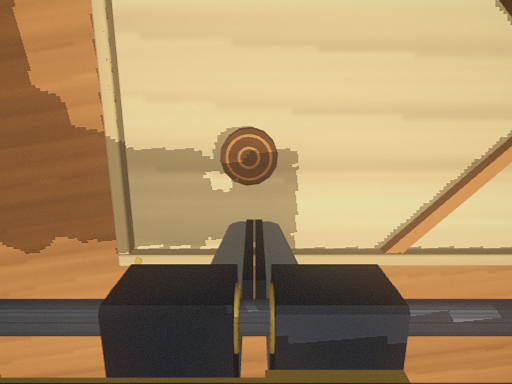

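```bash
python3 - <<'E'
from h import *
f=wrist()
for p,z in [((249,156),20),((120,265),18)]: print(p,np.round(1e3*w2t(unproj(f,p,z/1e3)),1))
E
```

```text
(249, 156) [-165.1  -36.2]
(120, 265) [-247.9 -106.4]
```

Call:
step_arm(increments=[{"dp":[0,18,0],"dr":[0,0,0],"grip":0},{"dp":[0,17,0],"dr":[0,0,0],"grip":0},{"dp":[0,0,0],"dr":[0,0,0],"grip":0},{"dp":[-6,0,0],"dr":[0,0,0],"grip":0},{"dp":[-8,0,0],"dr":[0,0,0],"grip":0}])

```text
time: 12.85
ee_pos: [0.5798, -0.1294, 0.012]
eef_rot: [0.705, -0.052, 0.052, -0.705]
force: [0.2, 0.7, -0.4]
finger_gap: 0.007
```

Call:
step_arm(increments=[{"dp":[-8,0,0],"dr":[0,0,0],"grip":0},{"dp":[-8,0,0],"dr":[0,0,0],"grip":0},{"dp":[-8,0,0],"dr":[0,0,0],"grip":0},{"dp":[-8,0,0],"dr":[0,0,0],"grip":0},{"dp":[0,0,0],"dr":[0,0,0],"grip":0}])

```text
time: 13.35
ee_pos: [0.5477, -0.1245, 0.0124]
eef_rot: [-0.705, 0.053, -0.052, 0.705]
force: [0.2, -0.0, 0.1]
finger_gap: 0.004
```

```bash
python3 - <<'E'
from h import *
st();wrist("pics/w19.png")
E
```

```text
t 13.35 tray mm [-163.2  -29. ] z 12.4 yaw err deg -0.11 F [ 0.2 -0.   0.1] gap 0.0037146111526518747
```

View pics/w19.png

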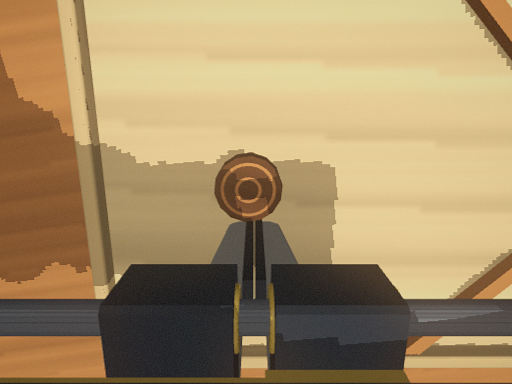

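A is against the fingertip at (248,188), about on the centre line. I'll go behind it.

```bash
python3 - <<'E'
from h import *
f=wrist()
print(np.round(1e3*w2t(unproj(f,(248,188),.02)),1))
E
```

```text
[-166.1   -1.2]
```

Call:
step_arm(increments=[{"dp":[10,0,0],"dr":[0,0,0],"grip":0},{"dp":[0,-33,0],"dr":[0,0,0],"grip":0},{"dp":[0,0,-21],"dr":[0,0,0],"grip":0},{"dp":[-19,0,-20],"dr":[0,0,0],"grip":0},{"dp":[-18,0,0],"dr":[0,0,0],"grip":0}])

```text
time: 13.95
ee_pos: [0.5166, -0.1649, 0.0459]
eef_rot: [0.706, -0.053, 0.054, -0.704]
force: [-0.5, -0.0, -1.3]
finger_gap: 0.007
```

Call:
step_arm(increments=[{"dp":[0,0,0],"dr":[0,0,0],"grip":0}])

```text
time: 14.05
ee_pos: [0.515, -0.162, 0.0453]
eef_rot: [-0.705, 0.053, -0.053, 0.705]
force: [0.6, -0.3, 0.3]
finger_gap: 0.004
```

```bash
python3 - <<'E'
from h import *
go(-205,0,12)
f=wrist("pics/w20.png")
E
```

```text
t 14.05 tray mm [-205.    -2.1] z 45.3 yaw err deg -0.21 F [ 0.6 -0.3  0.3] gap 0.004315872904922576
dp current [-2.1 33.3  0. ] dp ideal [-2.1 33.3  0. ]
```

View pics/w20.png

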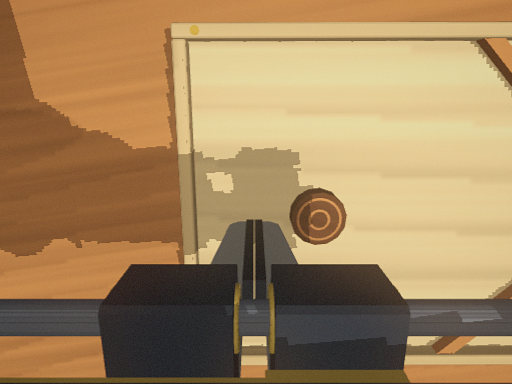

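Call:
step_arm(increments=[{"dp":[0,17,-3],"dr":[0,0,0],"grip":0},{"dp":[0,16,0],"dr":[0,0,0],"grip":0},{"dp":[0,0,0],"dr":[0,0,0],"grip":0}])

```text
time: 14.4
ee_pos: [0.5154, -0.1634, 0.0102]
eef_rot: [-0.705, 0.053, -0.051, 0.705]
force: [-0.9, 0.2, 0.1]
finger_gap: 0.007
```

```bash
python3 - <<'E'
from h import *
st();f=wrist("pics/w21.png")
E
```

```text
t 14.40 tray mm [-206.4   -2.7] z 10.2 yaw err deg -0.01 F [-0.9  0.2  0.1] gap 0.006973076833747001
```

View pics/w21.png

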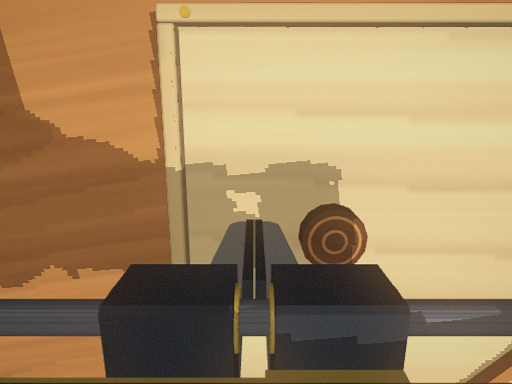

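Call:
step_arm(increments=[{"dp":[-2,-2,5],"dr":[0,0,0],"grip":0},{"dp":[0,0,8],"dr":[0,0,0],"grip":0},{"dp":[0,0,10],"dr":[0,0,0],"grip":0},{"dp":[0,0,12],"dr":[0,0,0],"grip":0},{"dp":[0,0,12],"dr":[0,0,0],"grip":0}])

```text
time: 14.95
ee_pos: [0.5211, -0.1159, 0.0146]
eef_rot: [-0.705, 0.052, -0.052, 0.705]
force: [-0.4, -0.9, 0.1]
finger_gap: 0.003
```

Call:
step_arm(increments=[{"dp":[0,0,12],"dr":[0,0,0],"grip":0},{"dp":[0,0,12],"dr":[0,0,0],"grip":0},{"dp":[0,0,12],"dr":[0,0,0],"grip":0},{"dp":[0,0,12],"dr":[0,0,0],"grip":0},{"dp":[0,0,12],"dr":[0,0,0],"grip":0}])

```text
time: 15.45
ee_pos: [0.5297, -0.0571, 0.0143]
eef_rot: [0.705, -0.052, 0.052, -0.705]
force: [-0.2, -0.1, -0.1]
finger_gap: 0.006
```

```bash
python3 - <<'E'
from h import *
st();f=wrist("pics/w22.png")
E
```

```text
t 15.45 tray mm [-99.1  -1.3] z 14.3 yaw err deg -0.08 F [-0.2 -0.1 -0.1] gap 0.005774628294200256
```

View pics/w22.png

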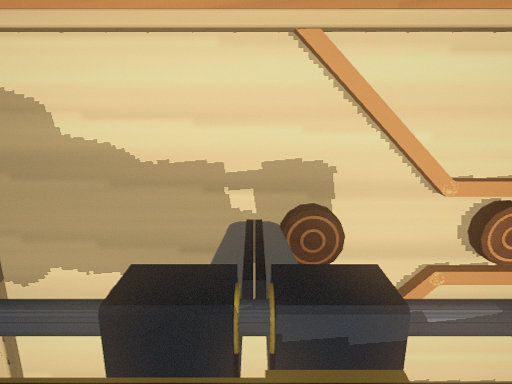

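A at (312,239) is close to the gate axis, so I'll carry on with a slight correction.

Call:
step_arm(increments=[{"dp":[-0.5,1.5,12],"dr":[0,0,0],"grip":0},{"dp":[-0.5,0,12],"dr":[0,0,0],"grip":0},{"dp":[-0.5,0,12],"dr":[0,0,0],"grip":0},{"dp":[0,0,12],"dr":[0,0,0],"grip":0},{"dp":[0,0,10],"dr":[0,0,0],"grip":0}])

```text
time: 16.0
ee_pos: [0.5367, 0.0008, 0.0128]
eef_rot: [-0.705, 0.052, -0.052, 0.705]
force: [-0.1, -0.0, -0.3]
finger_gap: 0.007
```

```bash
python3 - <<'E'
from h import *
st();f=wrist("pics/w23.png")
E
```

```text
t 16.00 tray mm [-40.8   0.1] z 12.8 yaw err deg -0.04 F [-0.1 -0.  -0.3] gap 0.007158570381482943
```

View pics/w23.png

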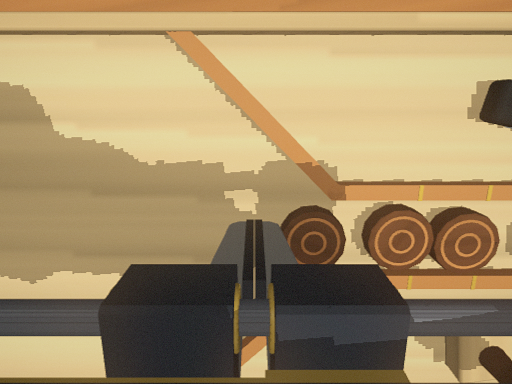

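A is centred in the mouth. For the final push I'll stop with its rear edge about 8-9 mm inside the gate, short of packing the row solid.

Call:
step_arm(increments=[{"dp":[0,0,8],"dr":[0,0,0],"grip":0},{"dp":[0,0,8],"dr":[0,0,0],"grip":0},{"dp":[0,0,7],"dr":[0,0,0],"grip":0},{"dp":[0,0,6],"dr":[0,0,0],"grip":0},{"dp":[0,0,5],"dr":[0,0,0],"grip":0}])

```text
time: 16.55
ee_pos: [0.5417, 0.0334, 0.0128]
eef_rot: [0.705, -0.052, 0.052, -0.705]
force: [0.3, -0.2, 0.2]
finger_gap: 0.006
```

Call:
step_arm(increments=[{"dp":[0,0,1],"dr":[0,0,0],"grip":0},{"dp":[0,0,0],"dr":[0,0,0],"grip":0}])

```text
time: 16.75
ee_pos: [0.5418, 0.0341, 0.0128]
eef_rot: [0.705, -0.052, 0.052, -0.705]
force: [-0.2, 0.2, -0.5]
finger_gap: 0.004
```

```bash
python3 - <<'E'
from h import *
st();f=wrist("pics/w24.png")
for p,z in [((314,242),20),((247,190),16)]: print(p,np.round(1e3*w2t(unproj(f,p,z/1e3)),1))
E
```

```text
t 16.75 tray mm [-7.1 -0. ] z 12.8 yaw err deg -0.08 F [-0.2  0.2 -0.5] gap 0.0035679035058867516
(314, 242) [23.7 -0.2]
(247, 190) [-10.6  26.5]
```

View pics/w24.png

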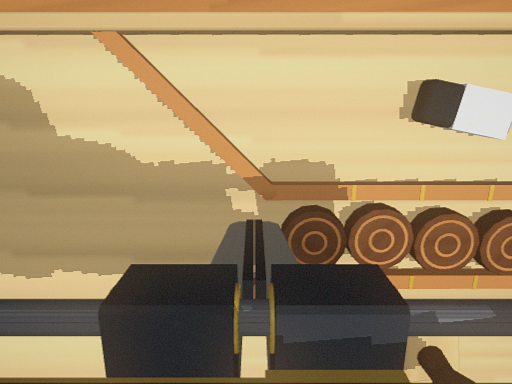

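A's centre is about 24 mm past the gate, so its rear edge is about 7 mm inside. I'll add a few slow mm for margin.

Call:
step_arm(increments=[{"dp":[0,0,2],"dr":[0,0,0],"grip":0},{"dp":[0,0,2],"dr":[0,0,0],"grip":0},{"dp":[0,0,0],"dr":[0,0,0],"grip":0}])

```text
time: 17.1
ee_pos: [0.5424, 0.0382, 0.0128]
eef_rot: [-0.705, 0.052, -0.052, 0.705]
force: [-0.2, 0.2, -0.4]
finger_gap: 0.001
```

Call:
step_arm(increments=[{"dp":[0,0,-8],"dr":[0,0,0],"grip":0},{"dp":[0,0,-15],"dr":[0,0,0],"grip":0},{"dp":[0,-25,-10],"dr":[0,0,0],"grip":0},{"dp":[0,-35,-30],"dr":[0,0,0],"grip":0},{"dp":[0,-40,-40],"dr":[0,0,0],"grip":0}])

```text
time: 17.6
ee_pos: [0.5269, -0.0607, 0.1088]
eef_rot: [0.705, -0.052, 0.051, -0.705]
force: [0.9, -0.6, 0.4]
finger_gap: 0.007
```

Call:
step_arm(increments=[{"dp":[-10,-35,-30],"dr":[0,0,0],"grip":0},{"dp":[-30,-30,-40],"dr":[0,0,0],"grip":0},{"dp":[-30,0,-40],"dr":[0,0,0],"grip":0},{"dp":[0,0,0],"dr":[0,0,0],"grip":0}])

```text
time: 18.0
ee_pos: [0.4427, -0.1582, 0.1698]
eef_rot: [-0.705, 0.056, -0.056, 0.705]
force: [-0.5, 0.2, -0.6]
finger_gap: 0.008
```

```bash
python3 - <<'E'
from h import *
side("pics/s25.png");wrist("pics/w25.png")
f=vision.grab_frame("top");cv2.imwrite("pics/t25f.png",f["image"]);i=f["image"][145:250,195:360]
cv2.imwrite("pics/t25.png",cv2.resize(i,None,fx=4.8,fy=4.8,interpolation=cv2.INTER_CUBIC))
cv2.imwrite("pics/s25f.png",vision.grab_frame("side")["image"])
E
```

```text
t 18.00 tray mm [-211.8   70. ] z 169.8 yaw err deg -0.70 F [-0.5  0.2 -0.6] gap 0.007645632981807096
```

View pics/s25.png

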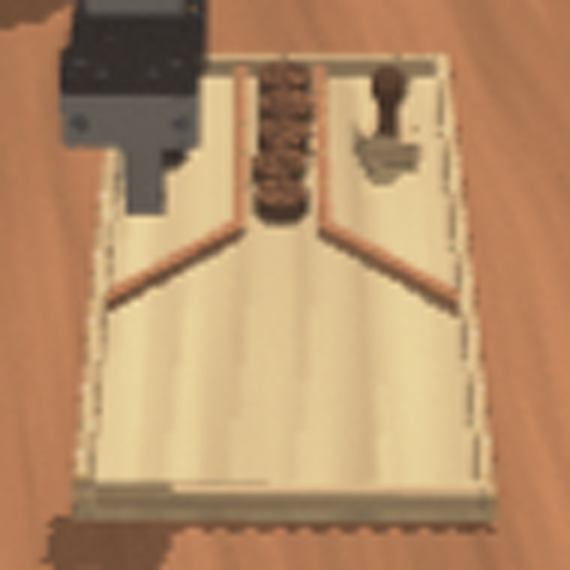

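View pics/t25.png

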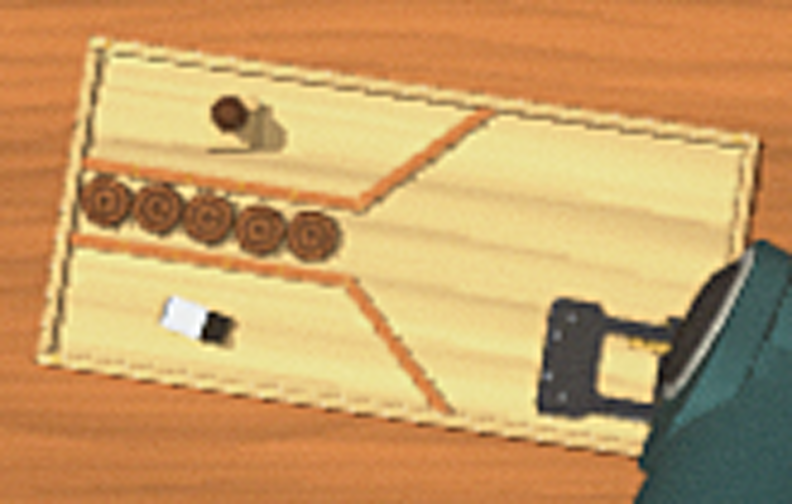

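View pics/s25f.png

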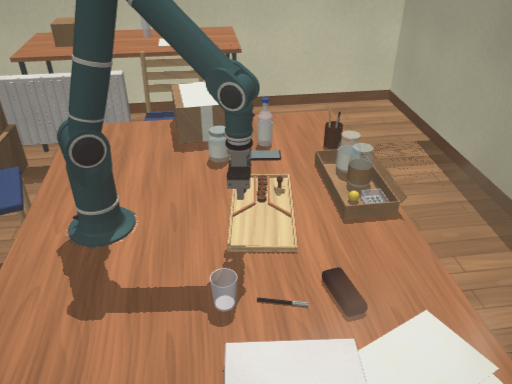

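The top view shows five tokens in a row. The last one's rear edge is at crop column 342 against the gate line at about 355, so it is about 8-10 mm inside. Stamp and eraser are unmoved and the robot is clear.

```bash
python3 - <<'E'
from workcell import manip
print(manip.sign_off())
E
```

```text
the job is handed in; nothing more can be done
None
```

All five tokens lie flat in line inside the channel, and the job is handed in. I pushed the three loose ones through the gate one at a time (B, then C, then A) with the closed fingertips. Each was pushed sideways onto the centre line, then straight in.

- **Final check:** the last top and side pictures show the five in a row, the last token's rear edge about 8–10 mm inside the gate. The stamp, eraser and the other visible things look unmoved, and the gripper is clear of the tray.
- **Time and force:** it finished at about 18 s, and the wrist force readings stayed within about 2 N.
- **Disagreements:** the top and wrist cameras differed by 2–3 mm on where the tray is; I corrected mostly towards the wrist view, and the tokens went through the gate centred. Side-view positions read 5–8 mm short along the tray, so I used them only for rough checks.
- **Refused calls:** my first two move calls were turned down for a missing field, and nothing moved.

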